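# Sanitise the pick comb: rack it and hold the dead-man lever level

### The arm

A 6-joint arm with a two-finger parallel gripper is mounted at the origin on the work surface. World frame = base frame: x ahead of the robot, y to its left, z up, the work surface at z = 0. Lengths are in m, angles in rad, forces in N, time in s.
With the tool pointing down it reaches from about 0.35 to 0.975 m from the base axis. Payload 4.9 kg.
Tool frame: the origin (TCP) lies at the very end of the fingers, on their centre line; the grasp point (between the pads) lies 19 mm behind it; z points along the fingers, y is the line along which they close (so a half turn about z gives the same grasp; the last joint's range is limited). The gripper opens to 85 mm and grips with 20 to 120 N. Pads are 22 mm wide; open, the fingers measure 114 mm over their backs; the gripper's body (76 mm by 85 mm) begins 54 mm behind the grasp point. The pads swing forward as they close: fully open they stand 13 mm farther back than shut.
Start: joints at [1.116, 0.053, 1.613, -0, 1.476, -0.119], TCP at [0.206, 0.59, 0.231] pointing down, gripper open.
Joint ranges: [-3.01, 3.01], [-1.01, 2.22], [0.06, 2.58], [-1.02, 4.17], [0.09, 2.62], [-3.14, 3.14]. Speed limits (rad/s): [2.57, 2.57, 3.14, 3.14, 3.14, 3.14].

### API

Orientations are given as a unit quaternion [w, x, y, z].
In Python, from plant import manip gives the robot as it stands.
- The arm moves only by the tool send_rows, never from a script. Its argument "increments" is a list of rows, each an object of numbers: "claw": the closure, from -1 (fully open) to 1 (shut); "dx", "dy", "dz": the shift along the tool's x, y, z in units of 0.5 m (1.0 is 0.5 m); "yaw": the turn about the tool's z in units of 1.5 rad (1.0 is 1.5 rad). A call has 1 to 20 rows; each row is the pose to reach, as a shift and turn from the pose commanded when the call began, along the tool's axes at that moment; what a row does not reach only later rows make up. A row lasts 1/8 s, in which the tool goes at most 62.5 mm and 10.7 degrees, less where a joint would pass 70% of its speed; a pose out of reach is approached as far as the arm can. A call with a number of a shift or a turn outside -1 to 1 is refused whole. A call with a gripper value outside its range is refused whole. The fingers move at their own pace and stop on an object; the grip force is fixed at half the most. Time passes only in rows, so rows that repeat a pose let the fingers close. It gives the time, the measured TCP pose, the force, the opening and the grip force at its end, in the units of the state.
- manip.state(): the state, without advancing time (a new reading comes with each control period).
- manip.grab_frame(name): name is "side" or "top" or "wrist"; returns the picture (480x640x3 uint8, red, green, blue); there is no depth.
- manip.camera_params(name): a dict with "camera_matrix" (3x3 intrinsics, pixels), "extrinsics" (4x4, takes a point from world to camera coordinates); the wrist camera has in their place "tool_from_camera" (4x4, takes a point from camera to tool coordinates, whose origin is the TCP and whose axes are the flange's). Camera axes: x right, y down, z forward; pixel columns grow to the right and rows downward; lengths in m; the calibration is good to about 2 mm. The wrist camera is an equidistant fisheye: a pixel r from the principal point sees the ray r / f radians off the axis. A picture is of the moment at which its call begins: read the wrist's pose just before it. camera_params takes no time and is no camera call.
- manip.job_done(): hands the job in; it is judged then, once.
The state is a dict: "time": time; "joint_pos": joint angles; "joint_vel": joint speeds; "joint_efforts": joint torques, N m; "tool_pos": TCP position; "tool_rot": TCP orientation; "contact_force": force on the tool from outside, world axes, zero at the start; "ft_torque": the same for the moment, N m; "gripper_width": opening from 0.0 (shut) to 1.0 (fully open); "grasp_force": force on a finger pad.
Only numpy, scipy, OpenCV 4.12 (cv2) and the standard library are available. Lean on these libraries where they do the work, as an engineer would, in place of code of your own. Each camera call takes 0.05 s, during which the arm holds its last target. There are 200 camera calls.

### The job

Take the upright pick comb out of its bamboo stand and slide it teeth-down all the way into the one empty slot of the clear hair-clip rack, within the slot's length, without dropping it in or disturbing the clips, dish, ring box or lint brush, and let go of it. Then, with your fingers, press the rack's spring-loaded steel lever, which has been left alone until then, down to its middle position, where it is level, and keep it level for at least two seconds: the sanitising lamp runs only while it is held there, not when it is up or bottomed. Finish still holding the lever level.

Things in the scene. Friction and masses are not known exactly. Their poses are not given: they have to be found in the camera images.
- comb: Black plastic pick comb, loose (30 to 65 g), upright, teeth down, in the bamboo stand. 130 mm tall: toothed blade 50 mm wide (own x), 5 mm thick (own y), from the underside to 66 mm; handle above it 24 mm wide (x), 10 mm thick (y), from 64 to 130 mm. Origin at the centre of the underside (tooth tips), z up to the handle. The two faces are alike.
- stand: Fixed bamboo block 90 (x) x 56 (y) x 45 mm high with a slot along its x, 7 mm wide and 30 mm deep (slot floor 15 mm above the shelf), open at both ends, where the comb starts, within 8 mm of the middle. Origin at the centre of the underside.
- rack: Fixed rack, origin at the centre of the base's underside. White base 90 (x) x 176 (y) x 15 mm; on it seven clear ribs, 80 mm long (x), 16 thick, tops 55 mm above the shelf, leaving six slots along x, 10 mm wide, 40 deep, open-ended, at y = -65, -39, -13, 13, 39, 65 mm: five hold clips, one is empty (varies). At its -y end (y -87 to -121 mm) a white housing, 75 mm wide, 75 high, carries the lever.
- bay: The empty slot of the rack: origin at the middle of its floor, 15 mm above the shelf, axes as the rack's (x along the slot, y across it, z up). The slot is 80 mm long, 10 mm wide, 40 mm deep.
- lever (a joint): Angle of the sprung steel lever (rad): 0 = released, sloping up 20 degrees away from the housing; 0.35 = level; 0.70 = bottomed. Springs back when let go; pressing at lever_pad takes 2 N to start, 4 N at level, 6 N at the bottom. Axle along the rack's x at rack y = -110 mm, 62 mm above the shelf; paddle 34 mm wide, 6 thick, ending 98 mm from the axle towards rack -y.
- lever_pad (a point): The place to press: on the top face of the lever paddle, mid-width, 70 mm from the axle. It moves with the lever: about 89 mm above the shelf when released, 65 mm when level, 41 mm when bottomed.
- dish: Mint ceramic dish, loose, 76 mm across, 24 mm high, between the stand and the rack; leave alone. Origin at the centre of the underside.
- ringbox: Glass ring box with a brass rim, loose, 58 x 58 x 41 mm, beyond the rack and stand; leave alone. Origin at the centre of the underside.
- lintbrush: Stainless lint brush lying flat, loose, about 180 x 45 x 18 mm, beyond the rack as seen from the robot; leave alone. Long axis its own x: from 78 mm behind to 103 mm ahead of the origin, which lies on the underside.
- clip1: Plastic hair clip, black round-topped, loose, 44 x 7 x 62 mm high, standing in a rack slot, width along the slot, its top up to 77 mm above the shelf; leave alone. Origin at the centre of the underside.
- clip2: Plastic hair clip, brown stepped, loose, 56 x 7 x 60 mm high, standing in a rack slot, width along the slot, its top up to 77 mm above the shelf; leave alone. Origin at the centre of the underside.
- clip3: Plastic hair clip, black two-pronged, loose, 50 x 7 x 62 mm high, standing in a rack slot, width along the slot, its top up to 77 mm above the shelf; leave alone. Origin at the centre of the underside.
- clip4: Plastic hair clip, brown stepped (the widest), loose, 60 x 7 x 58 mm high, standing in a rack slot, width along the slot, its top up to 77 mm above the shelf; leave alone. Origin at the centre of the underside.
- clip5: Plastic hair clip, black narrow round-topped, loose, 40 x 7 x 60 mm high, standing in a rack slot, width along the slot, its top up to 77 mm above the shelf; leave alone. Origin at the centre of the underside.
Mind the look-alikes: they are no part of the job. Leave any red look-alike of the comb alone.

How it is judged:
By the outcome, as a careful person would: the job done as asked, in the order asked, and still so for the second after the job is handed in, while the arm keeps its last pose, push and grip.
It also fails if it takes over 64 s, if anything falls off the work surface, if the arm or the gripper's body presses on something with over 40 N, if the wrist force passes 120 N, or if a joint passes its speed limit or range.

## Working session

There is one attempt and no reset: what is moved stays moved. The work goes in short steps, Python scripts to look and compute and a tool call to move; the robot and the scene stay as the last step left them, time stands still between calls to the robot, and variables do not carry over. Pictures are saved under pics/ and viewed, at most 10 in all, crops included, and the job is handed in when it is done.

Besides the shell and the picture viewer there is one more tool, called after ">>>" by a JSON object that holds its "api" and its "payload". send_rows: Moves the arm, as the interface text tells. Shifts and turns lie within -1 to 1; 1 stands for 0.5 m of shift or 1.5 rad of turn. Its arguments: {"type":"object","properties":{"increments":{"type":"array","items":{"type":"object","properties":{"claw":{"type":"number"},"dx":{"type":"number"},"dy":{"type":"number"},"dz":{"type":"number"},"yaw":{"type":"number"}}}}},"required":["increments"]}

```bash
ls; mkdir -p pics; cat > h.py <<'E'
import numpy as np, cv2
from plant import manip
def save(n,f):
    im=manip.grab_frame(n); cv2.imwrite(f'pics/{f}.png',im[:,:,::-1]); return im
def ray(cam,px):
    p=manip.camera_params(cam);K=np.array(p['camera_matrix']);E=np.array(p['extrinsics'])
    d=E[:3,:3].T@np.linalg.inv(K)@[px[0],px[1],1]; o=-E[:3,:3].T@E[:3,3]; return o,d/np.linalg.norm(d)
def onz(cam,px,z):
    o,d=ray(cam,px); return o+d*(z-o[2])/d[2]
def proj(cam,P):
    p=manip.camera_params(cam);K=np.array(p['camera_matrix']);E=np.array(p['extrinsics'])
    c=K@(E[:3,:3]@np.array(P)+E[:3,3]); return c[:2]/c[2]
E
python3 - <<'E'
from h import *
save('top','top0');save('side','side0')
s=manip.state();print({k:np.round(v,3) for k,v in s.items()})
for n in('top','side'):
    p=manip.camera_params(n);E=np.array(p['extrinsics']);print(n,np.round(p['camera_matrix'],1).tolist(),np.round(-E[:3,:3].T@E[:3,3],3),np.round(E[:3,:3],2).tolist())
p=manip.camera_params('wrist');print(p)
E
```

```text
pics
{'time': np.float64(0.1), 'joint_pos': array([ 1.116,  0.053,  1.614,  0.   ,  1.476, -0.119]), 'joint_vel': array([-0.001,  0.001, -0.002, -0.   , -0.   , -0.001]), 'joint_efforts': array([-0.0000e+00, -3.9491e+01, -3.7136e+01, -0.0000e+00,  4.0000e-03,
       -0.0000e+00]), 'tool_pos': array([0.206, 0.59 , 0.23 ]), 'tool_rot': array([-0.   ,  0.167,  0.986, -0.001]), 'contact_force': array([ 0.416, -0.516,  0.441]), 'ft_torque': array([ 0.029, -0.01 , -0.003]), 'grasp_force': np.float64(0.0), 'gripper_width': np.float64(1.002)}
top [[442.1, 0.0, 322.6], [0.0, 442.1, 243.8], [0.0, 0.0, 1.0]] [0.483 0.041 0.869] [[-0.0, -1.0, -0.02], [-1.0, 0.01, -0.07], [0.07, 0.02, -1.0]]
side [[597.5, 0.0, 327.5], [0.0, 597.5, 246.4], [0.0, 0.0, 1.0]] [ 0.093 -0.684  0.758] [[0.84, -0.54, -0.01], [-0.34, -0.52, -0.79], [0.42, 0.66, -0.62]]
{'camera_matrix': array([[371.64829954,   0.        , 316.99480933],
       [  0.        , 371.64829954, 237.63125286],
       [  0.        ,   0.        ,   1.        ]]), 'tool_from_camera': array([[-1.47046278e-03, -9.63410601e-01, -2.68025842e-01,
         6.76046080e-02],
       [ 9.99998781e-01, -1.55716755e-03,  1.10924904e-04,
         1.16462639e-04],
       [-5.24227374e-04, -2.68025353e-01,  9.63411716e-01,
        -1.43488385e-01],
       [ 0.00000000e+00,  0.00000000e+00,  0.00000000e+00,
         1.00000000e+00]])}
```

View pics/top0.png

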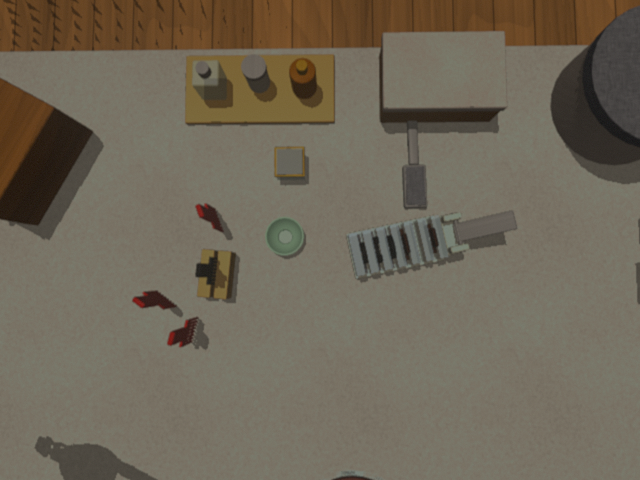

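View pics/side0.png

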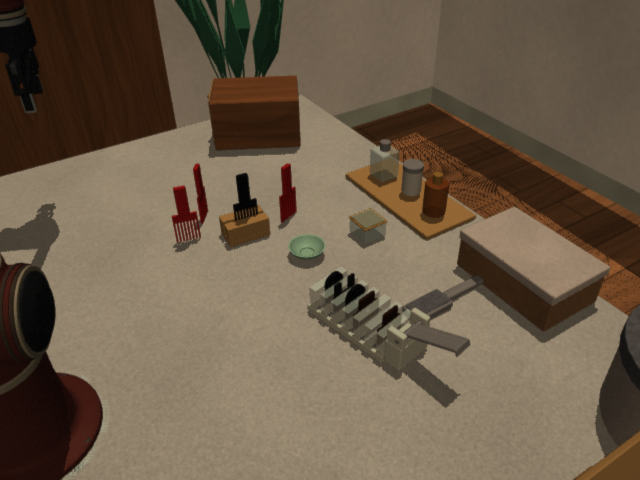

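```bash
python3 - <<'E'
from h import *
t=cv2.imread('pics/top0.png');s=cv2.imread('pics/side0.png')
a=cv2.resize(t[195:355,125:245],None,fx=3,fy=3,interpolation=2)  #360x480
b=cv2.resize(t[205:285,340:480],None,fx=3,fy=3,interpolation=2)  #420x240
c=cv2.resize(s[255:375,295:435],None,fx=3,fy=3,interpolation=2)  #420x360
out=np.zeros((600,780,3),np.uint8);out[:480,:360]=a;out[:240,360:]=b;out[240:600,360:]=c
cv2.imwrite('pics/crop1.png',out)
hsv=cv2.cvtColor(t,cv2.COLOR_BGR2HSV)
m=cv2.inRange(hsv,(12,110,60),(32,255,255));m[:200]=0;m[320:]=0
for c in cv2.findContours(m,0,1)[0]:
    if cv2.contourArea(c)>50:print('stand?',cv2.minAreaRect(c),cv2.boundingRect(c))
# red
m=cv2.inRange(hsv,(0,150,60),(8,255,255));m[:195]=0;m[400:]=0
for c in cv2.findContours(m,0,1)[0]:
    if cv2.contourArea(c)>30:print('red',cv2.boundingRect(c), onz('top',cv2.minAreaRect(c)[0],.06))
print('bg',hsv[340,300],hsv[300,450],'rack samples',hsv[240,356],hsv[258,420],hsv[230,450],'lever',hsv[227,490])
E
```

```text
stand? ((204.4146270751953, 286.7682800292969), (13.141351699829102, 19.767244338989258), 6.340191841125488) (198, 277, 14, 21)
stand? ((221.8904266357422, 274.5411071777344), (14.446500778198242, 46.846439361572266), 6.009006023406982) (213, 251, 19, 48)
stand? ((207.5, 256.5), (13.0, 13.0), 90.0) (201, 250, 14, 14)
red (168, 332, 8, 13) [0.37249733 0.32859542 0.06      ]
red (133, 298, 12, 9) [0.43792967 0.38962714 0.06      ]
red (196, 205, 9, 12) [0.60570914 0.28038518 0.06      ]
bg [ 23  42 121] [ 21  39 123] rack samples [ 68   9 116] [ 50  20 112] [ 53  25 130] lever [ 18  33 100]
```

View pics/crop1.png

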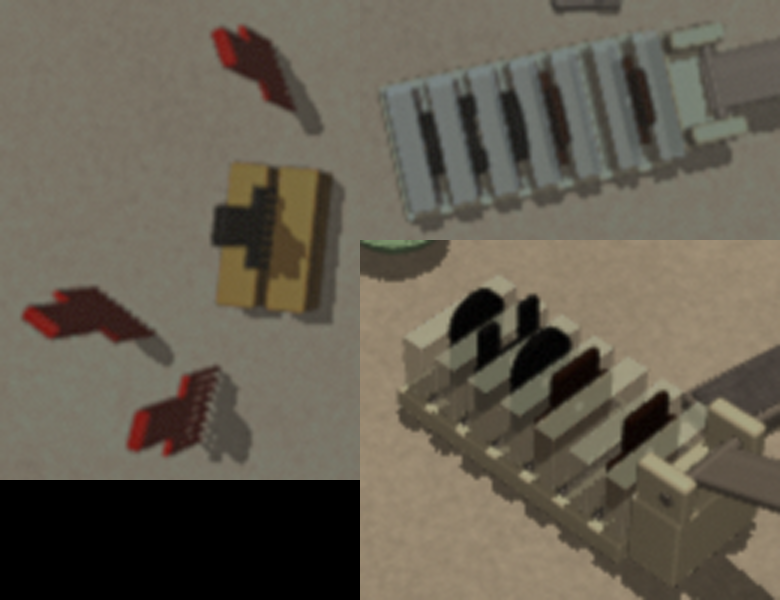

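Candidates for the comb (top view): black at (207,270) standing in the bamboo block; red ones at (208,215), (150,300), (183,335). The black one in the stand fits. The crop confirms it, and shows the empty slot as the 5th from the rack's +y end (clips in 1–4 and 6), which is rack y = −39.

```bash
cat >> h.py <<'E'
def tool():
    from scipy.spatial.transform import Rotation as R
    s=manip.state();q=s['tool_rot'];return np.array(s['tool_pos']),R.from_quat([q[1],q[2],q[3],q[0]]).as_matrix(),s
def delta(P,ang=None):
    "shift in tool axes (units of .5 m) to P; ang: wished world heading of tool y (mod pi), yaw in 1.5 rad"
    p,R,s=tool();d=R.T@(np.array(P)-p)/.5
    out=dict(dx=d[0],dy=d[1],dz=d[2])
    if ang is not None:
        h=np.arctan2(R[1,1],R[0,1]);e=(ang-h+np.pi/2)%np.pi-np.pi/2;out['yaw']=-e/1.5
    return {k:round(float(v),4) for k,v in out.items()}
def wray(px,pose):
    p=manip.camera_params('wrist');K=np.array(p['camera_matrix']);T=np.array(p['tool_from_camera'])
    v=(np.array(px,float)-[K[0,2],K[1,2]])/K[0,0];r=np.hypot(*v);d=np.r_[v/r*np.sin(r),np.cos(r)]
    tp,R=pose[:2];return tp+R@T[:3,3],R@T[:3,:3]@d
def wonz(px,z,pose):
    o,d=wray(px,pose);return o+d*(z-o[2])/d[2]
def wproj(P,pose):
    p=manip.camera_params('wrist');K=np.array(p['camera_matrix']);T=np.array(p['tool_from_camera'])
    c=T[:3,:3].T@(pose[1].T@(np.array(P)-pose[0])-T[:3,3]);r=np.hypot(c[0],c[1]);a=np.arctan2(r,c[2])
    return K[:2,2]+K[0,0]*a*c[:2]/r
E
python3 - <<'E'
from h import *
f=lambda u,v:(125+u/3-.33,195+v/3-.33); g=lambda u,v:(340+(u-360)/3-.33,205+v/3-.33)
P=[onz('top',f(*q),.045) for q in((232,163),(217,305),(305,312),(318,167))]
for p in P:print('stand',p)
print('dims',[np.linalg.norm(P[i]-P[i-1]) for i in range(4)],'c',sum(P)/4)
a,b=onz('top',f(270,168),.045),onz('top',f(261,307),.045);print('slot',a,b,np.arctan2(*(a-b)[1::-1]))
print('handle top ctr',onz('top',f(219,227),.145))
Q=[onz('top',g(*q),.055) for q in((382,90),(410,218),(685,157),(657,33))]
for p in Q:print('rack',p)
print('dims',[np.linalg.norm(Q[i]-Q[i-1]) for i in range(4)],'c',sum(Q)/4)
t=cv2.imread('pics/top0.png');g2=t.max(2);m=((g2<42)*255).astype(np.uint8)[240:300,190:235]
for c in cv2.findContours(m,0,1)[0]:
    if cv2.contourArea(c)>20:print('black',cv2.boundingRect(c))
print(g2[258:284,192:222])
E
```

```text
stand [0.53526483 0.27956385 0.045     ]
stand [0.44705246 0.28752842 0.045     ]
stand [0.44254064 0.23269514 0.045     ]
stand [0.53247553 0.22559358 0.045     ]
dims [np.float64(0.054042307798147476), np.float64(0.08857119174836209), np.float64(0.055018592062949026), np.float64(0.0902148302779742)] c [0.48933337 0.25634525 0.045     ]
slot [0.53200848 0.25567272 0.045     ] [0.44571927 0.26010542 0.045     ] -0.05132509402680259
handle top ctr [0.49390444 0.25718988 0.145     ]
rack [0.55973707 0.00800353 0.055     ]
rack [ 0.48105763 -0.00844149  0.055     ]
rack [ 0.51752067 -0.17677994  0.055     ]
rack [ 0.5940001  -0.16152103  0.055     ]
dims [np.float64(0.1729524015675831), np.float64(0.08037967665355183), np.float64(0.17224222712269344), np.float64(0.0779867795255869)] c [ 0.53807887 -0.08468473  0.055     ]
black (7, 17, 20, 28)
[[119 122 120 122 119 119 117 117 112 120 122 121 123 122 124 125 115  73
   45  37  39  39  37  34  36  69 113 125 123 123]
 [120 122 121 122 122 122 121 118 114 119 123 122 121 122 121 122 105  65
   39  33  29  32  40  42  41  70 111 123 123 12
[... 2303 characters left out ...]
117 114  98  61  37  34
   33  36  44  41  45  61  79  82  83  82  82  82]
 [121 121 120 120 122 119 108 118 124 122 122 122 124 121 101  61  36  32
   32  36  34  36  42  59  79  82  81  82  82  81]
 [120 120 120 121 121 120 113 118 124 122 124 123 124 121  93  54  36  33
   30  32  36  36  44  64  78  81  83  83  82  82]
 [121 120 120 121 121 119 115 119 121 123 122 123 125 120  86  52  36  34
   31  38  43  46  52  71  82  82  81  83  83  81]
 [120 120 121 121 120 120 118 119 122 120 121 123 123 118  82  46  36  32
   34  36  41  39  50  77  83  83  82  80  82  83]
 [120 121 119 121 122 120 119 121 123 122 122 123 124 117  81  50  41  39
   35  36  35  34  50  76  83  82  79  82  83  83]]
```

```bash
python3 - <<'E'
from h import *
print(delta((.492,.256,.22),1.49))
E
```

```text
{'dx': -0.7604, 'dy': -0.4412, 'dz': 0.021, 'yaw': -0.17}
```

>>> {"api": "send_rows", "payload": {"increments": [{"dx": -0.25, "dy": -0.15, "dz": 0.0, "yaw": -0.06, "claw": -1}, {"dx": -0.5, "dy": -0.3, "dz": 0.0, "yaw": -0.12, "claw": -1}, {"dx": -0.76, "dy": -0.441, "dz": 0.02, "yaw": -0.17, "claw": -1}, {"dx": -0.76, "dy": -0.441, "dz": 0.02, "yaw": -0.17, "claw": -1}, {"dx": -0.76, "dy": -0.441, "dz": 0.02, "yaw": -0.17, "claw": -1}, {"dx": -0.76, "dy": -0.441, "dz": 0.02, "yaw": -0.17, "claw": -1}, {"dx": -0.76, "dy": -0.441, "dz": 0.02, "yaw": -0.17, "claw": -1}, {"dx": -0.76, "dy": -0.441, "dz": 0.02, "yaw": -0.17, "claw": -1}, {"dx": -0.76, "dy": -0.441, "dz": 0.02, "yaw": -0.17, "claw": -1}, {"dx": -0.76, "dy": -0.441, "dz": 0.02, "yaw": -0.17, "claw": -1}, {"dx": -0.76, "dy": -0.441, "dz": 0.02, "yaw": -0.17, "claw": -1}, {"dx": -0.76, "dy": -0.441, "dz": 0.02, "yaw": -0.17, "claw": -1}, {"dx": -0.76, "dy": -0.441, "dz": 0.02, "yaw": -0.17, "claw": -1}, {"dx": -0.76, "dy": -0.441, "dz": 0.02, "yaw": -0.17, "claw": -1}, {"dx": -0.76, "dy": -0.441, "dz": 0.02, "yaw": -0.17, "claw": -1}, {"dx": -0.76, "dy": -0.441, "dz": 0.02, "yaw": -0.17, "claw": -1}]}}

```text
time: 2.1
tool_pos: [0.4921, 0.2566, 0.2213]
tool_rot: [0.0, 0.04, 0.999, -0.0]
contact_force: [0.0, 0.3, 0.5]
gripper_width: 1.002
grasp_force: 0.0
```

```bash
python3 - <<'E'
from h import *
p=tool();save('wrist','w1');print(p[0],p[1][:,1],p[2]['time'])
for n,P in dict(htop=(.492,.256,.145),stc=(.489,.256,.045)).items():print(n,wproj(P,p))
E
```

```text
[0.49208799 0.25661226 0.22130946] [ 8.08324227e-02  9.96727706e-01 -2.21691506e-05] 2.1
htop [315.91158601 247.5434666 ]
stc [315.87087948 210.76193589]
```

View pics/w1.png

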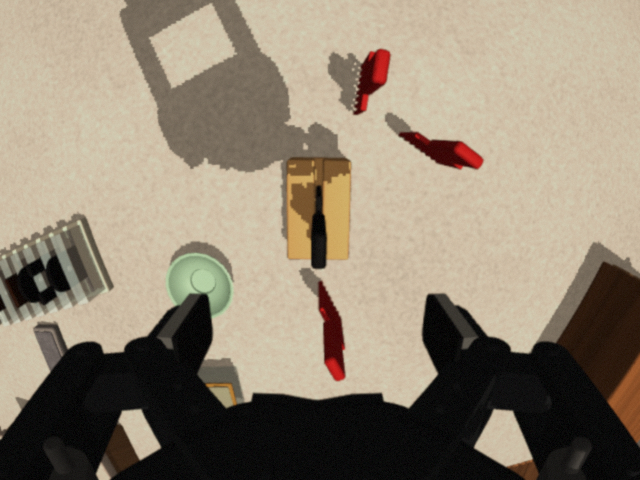

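```bash
python3 - <<'E'
from h import *
im=cv2.imread('pics/w1.png')
from scipy.spatial.transform import Rotation as R
p=tool()
m=((im.max(2)<40)*255).astype(np.uint8)[180:275,290:350]
for r in range(0,95,6):
    xs=np.where(m[r])[0]; print(r+180,(xs.min()+290,xs.max()+290) if len(xs) else None,end='; ')
print()
ys=np.where(m.any(1))[0];print('rows',ys.min()+180,ys.max()+180)
print('handle +x end',wonz((319,ys.max()+180.5),.145,p))
hsv=cv2.cvtColor(im,cv2.COLOR_BGR2HSV)
s=cv2.inRange(hsv,(12,110,90),(28,255,255))
for r in(180,200,220,240,252):
    xs=np.where(s[r,270:370])[0]+270;a,b=wonz((xs.min()-.5,r),.045,p),wonz((xs.max()+.5,r),.045,p);print(r,xs.min(),xs.max(),a[:2],b[:2],(a+b)[:2]/2)
ys=np.where(s[100:300,300])[0]+100;print('col300',ys.min(),ys.max(),wonz((300,ys.max()+.5),.045,p))
ys=np.where(s[100:300,340])[0]+100;print('col340',ys.min(),ys.max(),wonz((340,ys.max()+.5),.045,p))
E
```

```text
180 None; 186 (np.int64(318), np.int64(319)); 192 (np.int64(316), np.int64(320)); 198 (np.int64(316), np.int64(321)); 204 (np.int64(316), np.int64(321)); 210 (np.int64(316), np.int64(320)); 216 (np.int64(313), np.int64(323)); 222 (np.int64(313), np.int64(323)); 228 (np.int64(312), np.int64(324)); 234 (np.int64(312), np.int64(325)); 240 (np.int64(312), np.int64(325)); 246 (np.int64(312), np.int64(325)); 252 (np.int64(312), np.int64(325)); 258 (np.int64(312), np.int64(324)); 264 (np.int64(312), np.int64(324)); 270 None; 
rows 186 267
handle +x end [0.50527458 0.25686    0.145     ]
180 287 350 [0.45974191 0.23296362] [0.46427798 0.2881371 ] [0.46200994 0.26055036]
200 287 349 [0.47726995 0.23124828] [0.48179514 0.2861045 ] [0.47953255 0.25867639]
220 287 349 [0.49512186 0.22944884] [0.49970982 0.28497289] [0.49741584 0.25721086]
240 287 348 [0.51341402 0.22755183] [0.51800079 0.28297085] [0.5157074  0.25526134]
252 288 347 [0.52472613 0.22726679] [0.52920993 0.28140483] [0.52696803 0.25433581]
col300 157 258 [0.53182181 0.23797181 0.045     ]
col340 161 258 [0.53483482 0.27422049 0.045     ]
```

>>> {"api": "send_rows", "payload": {"increments": [{"dz": 0.08, "claw": -1}, {"dz": 0.16, "claw": -0.6}, {"dz": 0.24, "claw": -0.2}, {"dz": 0.24, "claw": 0}, {"dz": 0.24, "claw": 0.2}, {"dz": 0.24, "claw": 0.4}, {"dz": 0.24, "claw": 0.6}, {"dz": 0.24, "claw": 0.8}, {"dz": 0.24, "claw": 1}, {"dz": 0.24, "claw": 1}, {"dz": 0.24, "claw": 1}, {"dz": 0.24, "claw": 1}, {"dz": 0.24, "claw": 1}]}}

```text
invalid input
```

>>> {"api": "send_rows", "payload": {"increments": [{"dx": 0, "dy": 0, "dz": 0.08, "yaw": 0, "claw": -1}, {"dx": 0, "dy": 0, "dz": 0.16, "yaw": 0, "claw": -0.6}, {"dx": 0, "dy": 0, "dz": 0.24, "yaw": 0, "claw": -0.2}, {"dx": 0, "dy": 0, "dz": 0.24, "yaw": 0, "claw": 0}, {"dx": 0, "dy": 0, "dz": 0.24, "yaw": 0, "claw": 0.3}, {"dx": 0, "dy": 0, "dz": 0.24, "yaw": 0, "claw": 0.6}, {"dx": 0, "dy": 0, "dz": 0.24, "yaw": 0, "claw": 1}, {"dx": 0, "dy": 0, "dz": 0.24, "yaw": 0, "claw": 1}, {"dx": 0, "dy": 0, "dz": 0.24, "yaw": 0, "claw": 1}, {"dx": 0, "dy": 0, "dz": 0.24, "yaw": 0, "claw": 1}, {"dx": 0, "dy": 0, "dz": 0.24, "yaw": 0, "claw": 1}, {"dx": 0, "dy": 0, "dz": 0.24, "yaw": 0, "claw": 1}]}}

```text
time: 3.65
tool_pos: [0.4936, 0.2572, 0.1038]
tool_rot: [0.002, 0.04, 0.999, 0.001]
contact_force: [0.2, -0.1, 6.2]
gripper_width: 0.108
grasp_force: 58.9
```

>>> {"api": "send_rows", "payload": {"increments": [{"dx": 0, "dy": 0, "dz": -0.02, "yaw": 0, "claw": 1}, {"dx": 0, "dy": 0, "dz": -0.05, "yaw": 0, "claw": 1}, {"dx": 0, "dy": 0, "dz": -0.1, "yaw": 0, "claw": 1}, {"dx": 0, "dy": 0, "dz": -0.16, "yaw": 0, "claw": 1}, {"dx": 0, "dy": 0, "dz": -0.21, "yaw": 0, "claw": 1}, {"dx": 0, "dy": 0, "dz": -0.21, "yaw": 0, "claw": 1}, {"dx": 0, "dy": 0, "dz": -0.21, "yaw": 0, "claw": 1}]}}

```text
time: 4.53
tool_pos: [0.4916, 0.2564, 0.2055]
tool_rot: [-0.001, 0.04, 0.999, -0.0]
contact_force: [-0.5, 0.0, -0.8]
gripper_width: 0.113
grasp_force: 58.6
```

```bash
python3 - <<'E'
from h import *
p=tool();print(p[0],p[1],p[2]['gripper_width'],p[2]['contact_force'])
th=.21; c=np.array((.538,-.085)); y=np.array((-np.sin(th),np.cos(th)))
b=c-.039*y;print('bay',b, 'pad', c-.1758*y)
print(delta((b[0],b[1],.205),th+np.pi/2))
E
```

```text
[0.49157325 0.25641949 0.20550132] [[-9.96735063e-01  8.07338918e-02 -1.11961625e-03]
 [ 8.07345658e-02  9.96735474e-01 -5.70327087e-04]
 [ 1.06991651e-03 -6.58856736e-04 -9.99999211e-01]] 0.11256707261365435 [-0.47431514  0.04010087 -0.84762447]
bay [ 0.54612994 -0.12314321] pad [ 0.57464725 -0.25693783]
{'dx': -0.17, 'dy': -0.7478, 'dz': 0.0013, 'yaw': -0.1939}
```

>>> {"api": "send_rows", "payload": {"increments": [{"dx": -0.01, "dy": -0.04, "dz": 0, "yaw": -0.01, "claw": 1}, {"dx": -0.03, "dy": -0.12, "dz": 0, "yaw": -0.03, "claw": 1}, {"dx": -0.05, "dy": -0.22, "dz": 0, "yaw": -0.06, "claw": 1}, {"dx": -0.07, "dy": -0.32, "dz": 0, "yaw": -0.09, "claw": 1}, {"dx": -0.1, "dy": -0.42, "dz": 0, "yaw": -0.12, "claw": 1}, {"dx": -0.12, "dy": -0.52, "dz": 0, "yaw": -0.15, "claw": 1}, {"dx": -0.14, "dy": -0.62, "dz": 0, "yaw": -0.17, "claw": 1}, {"dx": -0.16, "dy": -0.7, "dz": 0, "yaw": -0.19, "claw": 1}, {"dx": -0.17, "dy": -0.74, "dz": 0, "yaw": -0.194, "claw": 1}, {"dx": -0.17, "dy": -0.748, "dz": 0, "yaw": -0.194, "claw": 1}, {"dx": -0.17, "dy": -0.748, "dz": 0, "yaw": -0.194, "claw": 1}, {"dx": -0.17, "dy": -0.748, "dz": 0, "yaw": -0.194, "claw": 1}, {"dx": -0.17, "dy": -0.748, "dz": 0, "yaw": -0.194, "claw": 1}]}}

```text
time: 6.15
tool_pos: [0.5466, -0.1221, 0.2063]
tool_rot: [-0.0, -0.106, 0.994, 0.0]
contact_force: [-0.1, -0.3, 0.2]
gripper_width: 0.109
grasp_force: 58.6
```

```bash
python3 - <<'E'
from h import *
p=tool();im=save('wrist','w2')[:,:,::-1];print(p[0],p[1][:,1],p[2]['time'])
cv2.imwrite('pics/w2c.png',cv2.resize(im[130:330,190:440],None,fx=3,fy=3,interpolation=2))
for s in(-1,1):print('comb tips expected',wproj(p[0]+p[1]@[s*.025,0,.089],p),'bay ends .055',wproj([.546+s*.04*np.cos(.21),-.123+s*.04*np.sin(.21),.055],p))
E
```

```text
[ 0.54655524 -0.1221032   0.20628127] [-2.09862411e-01  9.77730924e-01  9.11629834e-05] 6.15
comb tips expected [317.10552624 277.52447087] bay ends .055 [315.99370306 170.43987819]
comb tips expected [316.99607256 204.00858349] bay ends .055 [316.05758494 265.91885872]
```

View pics/w2c.png

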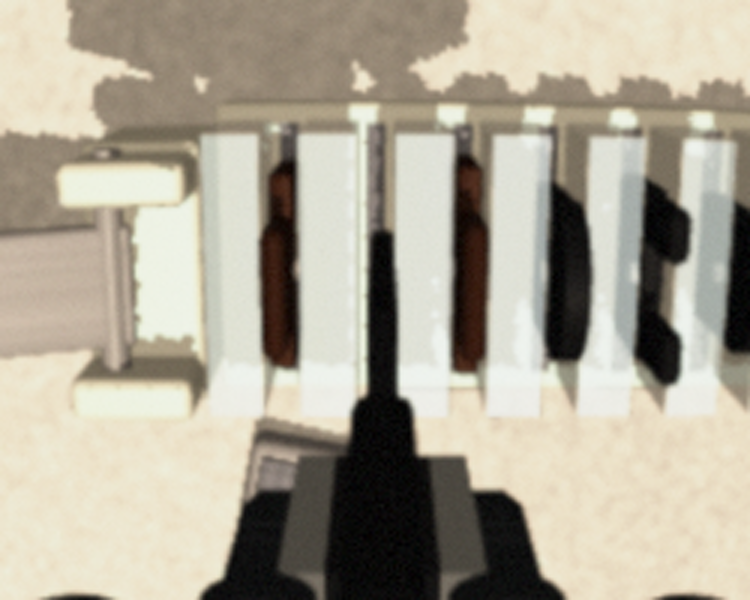

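The wrist view shows the comb's teeth at full-image column ≈317.6 and the empty slot's centre at ≈315.5, between ribs at ≈309 and ≈322. The brown clips sit either side and the lever axle is at the left. I'll refine this with a profile.

```bash
python3 - <<'E'
from h import *
im=cv2.imread('pics/w2.png').astype(float);p=tool()
for rows in((180,190),(195,203)):
    print(rows,im[rows[0]:rows[1],284:350].mean((0,2)).round().astype(int).tolist())
print('teeth',im[215:225,306:330].mean((0,2)).round().astype(int).tolist())
print('teeth hi',im[240:255,306:330].mean((0,2)).round().astype(int).tolist())
for u in(309,315.5,322):
    q=wonz((u,190),.055,p)-p[0];print(u,(p[1].T@q))
for u in(317,317.6,318.2):
    o,d=wray((u,220),p);o=p[1].T@(o-p[0]);d=p[1].T@d;print(u,o+d*(.089-o[2])/d[2])
E
```

```text
(180, 190) [42, 36, 35, 35, 78, 158, 202, 216, 219, 222, 221, 221, 221, 221, 221, 221, 221, 222, 222, 221, 222, 224, 228, 230, 219, 206, 229, 226, 173, 134, 126, 111, 88, 84, 117, 146, 148, 162, 205, 220, 221, 220, 221, 221, 222, 221, 221, 221, 221, 222, 222, 222, 222, 222, 220, 214, 183, 120, 54, 30, 32, 35, 38, 53, 72, 84]
(195, 203) [35, 45, 41, 33, 74, 149, 193, 214, 220, 221, 221, 222, 221, 221, 221, 221, 221, 222, 222, 221, 222, 224, 228, 231, 217, 203, 226, 220, 168, 137, 130, 112, 89, 88, 119, 147, 153, 170, 209, 221, 221, 222, 221, 221, 221, 221, 221, 222, 221, 221, 222, 222, 221, 222, 220, 206, 161, 84, 28, 16, 15, 16, 18, 25, 35, 42]
teeth [229, 230, 216, 203, 226, 218, 144, 59, 19, 8, 8, 7, 9, 10, 32, 100, 180, 215, 220, 221, 222, 221, 222, 222]
teeth hi [229, 228, 214, 202, 227, 215, 122, 34, 14, 13, 12, 14, 12, 13, 15, 37, 118, 204, 223, 225, 224, 226, 226, 226]
309 [ 0.02499856 -0.00633907  0.15137316]
315.5 [ 0.02498456 -0.00114186  0.15137297]
322 [0.0249784  0.00405479 0.15137279]
317 [ 1.45717212e-02 -1.28250348e-05  8.90000000e-02]
317.6 [0.01457109 0.00037201 0.089     ]
318.2 [0.01457048 0.00075685 0.089     ]
```

>>> {"api": "send_rows", "payload": {"increments": [{"dx": 0, "dy": -0.0026, "dz": 0.04, "yaw": 0, "claw": 1}, {"dx": 0, "dy": -0.0026, "dz": 0.08, "yaw": 0, "claw": 1}, {"dx": 0, "dy": -0.0026, "dz": 0.1, "yaw": 0, "claw": 1}, {"dx": 0, "dy": -0.0026, "dz": 0.11, "yaw": 0, "claw": 1}, {"dx": 0, "dy": -0.0026, "dz": 0.12, "yaw": 0, "claw": 1}, {"dx": 0, "dy": -0.0026, "dz": 0.13, "yaw": 0, "claw": 1}, {"dx": 0, "dy": -0.0026, "dz": 0.135, "yaw": 0, "claw": 1}, {"dx": 0, "dy": -0.0026, "dz": 0.14, "yaw": 0, "claw": 1}, {"dx": 0, "dy": -0.0026, "dz": 0.14, "yaw": 0, "claw": 1}]}}

```text
time: 7.32
tool_pos: [0.5468, -0.1242, 0.1362]
tool_rot: [-0.0, -0.105, 0.994, 0.0]
contact_force: [0.2, 0.0, -1.0]
gripper_width: 0.112
grasp_force: 58.6
```

>>> {"api": "send_rows", "payload": {"increments": [{"dx": 0, "dy": 0, "dz": 0.015, "yaw": 0, "claw": 1}, {"dx": 0, "dy": 0, "dz": 0.03, "yaw": 0, "claw": 1}, {"dx": 0, "dy": 0, "dz": 0.042, "yaw": 0, "claw": 1}, {"dx": 0, "dy": 0, "dz": 0.052, "yaw": 0, "claw": 1}, {"dx": 0, "dy": 0, "dz": 0.058, "yaw": 0, "claw": 1}, {"dx": 0, "dy": 0, "dz": 0.061, "yaw": 0, "claw": 1}, {"dx": 0, "dy": 0, "dz": 0.061, "yaw": 0, "claw": 1}]}}

```text
time: 8.2
tool_pos: [0.5469, -0.1242, 0.1059]
tool_rot: [0.0, -0.105, 0.994, -0.0]
contact_force: [-0.8, -0.5, -0.2]
gripper_width: 0.107
grasp_force: 58.6
```

>>> {"api": "send_rows", "payload": {"increments": [{"dx": 0, "dy": 0, "dz": 0.002, "yaw": 0, "claw": 1}, {"dx": 0, "dy": 0, "dz": 0.004, "yaw": 0, "claw": 1}, {"dx": 0, "dy": 0, "dz": 0.004, "yaw": 0, "claw": 1}]}}

```text
time: 8.57
tool_pos: [0.547, -0.1243, 0.1039]
tool_rot: [0.0, -0.105, 0.994, -0.0]
contact_force: [0.4, -0.5, 0.3]
gripper_width: 0.111
grasp_force: 58.8
```

>>> {"api": "send_rows", "payload": {"increments": [{"dx": 0, "dy": 0, "dz": 0.001, "yaw": 0, "claw": 1}, {"dx": 0, "dy": 0, "dz": 0.002, "yaw": 0, "claw": 1}, {"dx": 0, "dy": 0, "dz": 0.003, "yaw": 0, "claw": 1}, {"dx": 0, "dy": 0, "dz": 0.003, "yaw": 0, "claw": 1}]}}

```text
time: 9.07
tool_pos: [0.5472, -0.1244, 0.1039]
tool_rot: [0.0, -0.105, 0.994, -0.0]
contact_force: [-3.2, 0.7, 7.0]
gripper_width: 0.106
grasp_force: 59.9
```

>>> {"api": "send_rows", "payload": {"increments": [{"dx": 0, "dy": 0, "dz": -0.003, "yaw": 0, "claw": 0.7}, {"dx": 0, "dy": 0, "dz": -0.003, "yaw": 0, "claw": 0.5}, {"dx": 0, "dy": 0, "dz": -0.003, "yaw": 0, "claw": 0.2}, {"dx": 0, "dy": 0, "dz": -0.003, "yaw": 0, "claw": 0.2}, {"dx": 0, "dy": 0, "dz": -0.003, "yaw": 0, "claw": 0.2}, {"dx": 0, "dy": 0, "dz": -0.05, "yaw": 0, "claw": 0.2}, {"dx": 0, "dy": 0, "dz": -0.1, "yaw": 0, "claw": 0.2}, {"dx": 0, "dy": 0, "dz": -0.18, "yaw": 0, "claw": 0.2}, {"dx": 0, "dy": 0, "dz": -0.24, "yaw": 0, "claw": 0.2}, {"dx": 0, "dy": 0, "dz": -0.24, "yaw": 0, "claw": 0.2}]}}

```text
time: 10.32
tool_pos: [0.5486, -0.1248, 0.2259]
tool_rot: [0.003, -0.105, 0.994, -0.001]
contact_force: [0.1, -0.0, -0.8]
gripper_width: 0.397
grasp_force: 0.0
```

```bash
python3 - <<'E'
from h import *
p=tool();im=save('wrist','w3')[:,:,::-1];s=save('side','side3')[:,:,::-1];t=save('top','top3')[:,:,::-1];print(p[0],p[1][:,1],p[2]['time'],p[2]['gripper_width'])
o=np.zeros((600,800,3),np.uint8);o[:,:400]=cv2.resize(im[100:400,180:380],None,fx=2,fy=2)
o[:300,400:]=cv2.resize(s[225:375,290:490],None,fx=2,fy=2);o[300:,400:]=cv2.resize(t[190:300,340:540][:, :],(400,220),interpolation=2)[:300] if 0 else cv2.resize(t[170:320,340:540],None,fx=2,fy=2)
cv2.imwrite('pics/c3.png',o)
th=.21;y=np.array((-np.sin(th),np.cos(th),0));x=np.array((np.cos(th),np.sin(th),0));c=np.array((.538,-.085,0))
pv=c-.110*y
pad=pv+[0,0,.062]-y*(.070*np.cos(.349)-.003*np.sin(.349)); pad[2]=.089
end=pv-y*.098*np.cos(.349)+[0,0,.062+.098*np.sin(.349)]
print('pad',pad,'end',end,'px top',proj('top',pad),proj('top',end),'wrist',wproj(pad,p),wproj(end,p))
E
```

```text
[ 0.54856913 -0.12484008  0.22585839] [-0.20866826  0.97798035 -0.00346279] 10.325 0.39686161155450783
pad [ 0.57442924 -0.255915    0.089     ] end [ 0.5801281  -0.28265231  0.09551191] px top [497.38309919 223.70555823] [514.054537   219.93320289] wrist [156.08343718 222.25052955] [124.58995018 224.52808593]
```

View pics/c3.png

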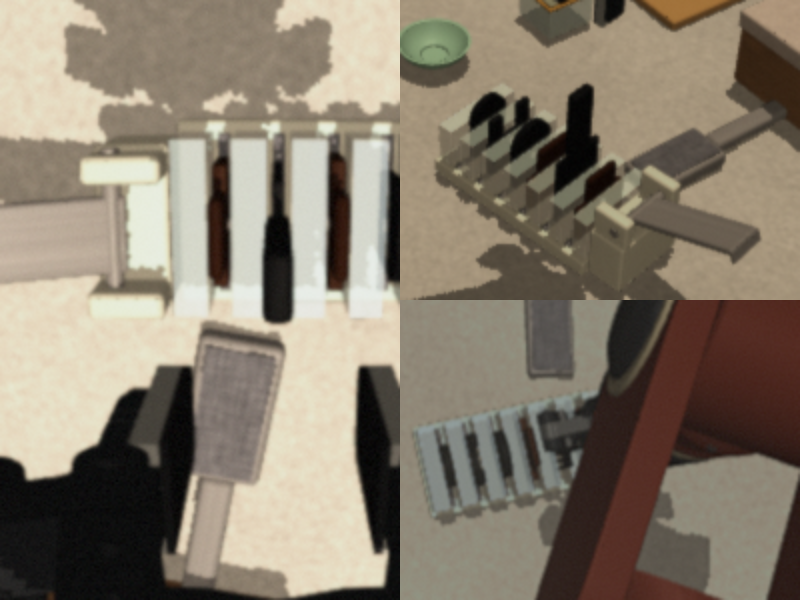

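The comb stands fully seated in the empty slot with clips either side undisturbed. The lever is still up, its end at about (515,220) in the first top view, which matches the model. Next is the lever.

```bash
python3 - <<'E'
from h import *
print(delta((.575,-.259,.226),.21+np.pi/2))
E
```

```text
{'dx': -0.0, 'dy': -0.2761, 'dz': -0.0108, 'yaw': 0.0001}
```

>>> {"api": "send_rows", "payload": {"increments": [{"dx": 0, "dy": -0.05, "dz": 0, "yaw": 0, "claw": 0.5}, {"dx": 0, "dy": -0.13, "dz": 0, "yaw": 0, "claw": 1}, {"dx": 0, "dy": -0.21, "dz": 0, "yaw": 0, "claw": 1}, {"dx": 0, "dy": -0.26, "dz": 0, "yaw": 0, "claw": 1}, {"dx": 0, "dy": -0.276, "dz": 0, "yaw": 0, "claw": 1}, {"dx": 0, "dy": -0.276, "dz": 0, "yaw": 0, "claw": 1}, {"dx": 0, "dy": -0.276, "dz": 0, "yaw": 0, "claw": 1}, {"dx": 0, "dy": -0.276, "dz": 0, "yaw": 0, "claw": 1}]}}

```text
time: 11.48
tool_pos: [0.5757, -0.2582, 0.2225]
tool_rot: [0.0, -0.106, 0.994, -0.0]
contact_force: [0.8, 0.2, 0.8]
gripper_width: -0.002
grasp_force: 0.0
```

```bash
python3 - <<'E'
from h import *
p=tool();print(p[0],p[1][:,2],p[2]['gripper_width'],p[2]['contact_force']);print(delta((.575,-.259,.110),.21+np.pi/2))
save('wrist','w4')
th=.21;y=np.array((-np.sin(th),np.cos(th),0));x=np.array((np.cos(th),np.sin(th),0));c=np.array((.538,-.085,0));pv=c-.11*y
for s in(-1,1):
    e=pv-y*.098*np.cos(.349)+[0,0,.062+.098*np.sin(.349)]+s*.017*x;print(wproj(e,p))
E
```

```text
[ 0.57572658 -0.25824306  0.22253041] [ 2.57076443e-04 -3.40535196e-05 -9.99999966e-01] -0.0017305819186421746 [0.79148997 0.15308052 0.84107676]
{'dx': 0.0018, 'dy': -0.0012, 'dz': 0.2251, 'yaw': 0.0009}
[283.56049927 204.39526691]
[284.55913795 248.26440835]
```

View pics/w4.png

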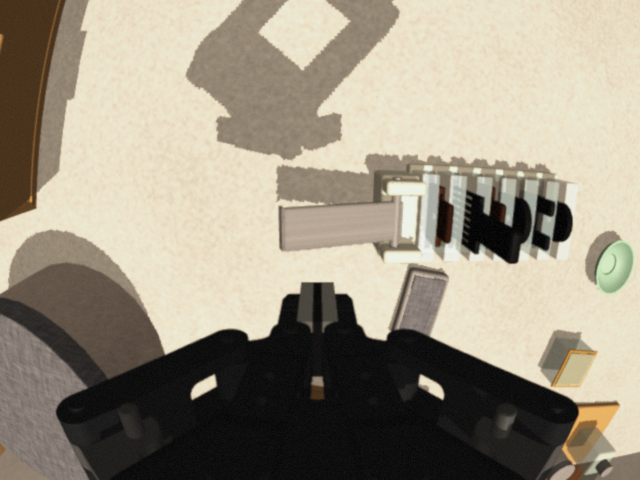

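>>> {"api": "send_rows", "payload": {"increments": [{"dx": 0.001, "dy": -0.001, "dz": 0.07, "yaw": 0, "claw": 1}, {"dx": 0.001, "dy": -0.001, "dz": 0.15, "yaw": 0, "claw": 1}, {"dx": 0.001, "dy": -0.001, "dz": 0.2, "yaw": 0, "claw": 1}, {"dx": 0.001, "dy": -0.001, "dz": 0.23, "yaw": 0, "claw": 1}, {"dx": 0.001, "dy": -0.001, "dz": 0.25, "yaw": 0, "claw": 1}, {"dx": 0.001, "dy": -0.001, "dz": 0.265, "yaw": 0, "claw": 1}, {"dx": 0.001, "dy": -0.001, "dz": 0.28, "yaw": 0, "claw": 1}, {"dx": 0.001, "dy": -0.001, "dz": 0.295, "yaw": 0, "claw": 1}, {"dx": 0.001, "dy": -0.001, "dz": 0.305, "yaw": 0, "claw": 1}, {"dx": 0.001, "dy": -0.001, "dz": 0.305, "yaw": 0, "claw": 1}, {"dx": 0.001, "dy": -0.001, "dz": 0.305, "yaw": 0, "claw": 1}]}}

```text
time: 12.9
tool_pos: [0.5756, -0.26, 0.0702]
tool_rot: [0.0, -0.105, 0.994, -0.0]
contact_force: [0.3, -1.4, 3.1]
gripper_width: 0.001
grasp_force: 1.5
```

```bash
python3 - <<'E'
from h import *
p=tool();print(p[0],p[1][:,2],p[2]['contact_force'])
print((p[0][2]-.065)/.5)
E
```

```text
[ 0.57555756 -0.25997573  0.0702295 ] [ 6.17370296e-04 -4.21062044e-04 -9.99999721e-01] [ 0.30042578 -1.42491854  3.14771239]
0.010458995881320682
```

>>> {"api": "send_rows", "payload": {"increments": [{"dx": 0, "dy": 0, "dz": 0.005, "yaw": 0, "claw": 1}, {"dx": 0, "dy": 0, "dz": 0.0105, "yaw": 0, "claw": 1}, {"dx": 0, "dy": 0, "dz": 0.0105, "yaw": 0, "claw": 1}, {"dx": 0, "dy": 0, "dz": 0.0105, "yaw": 0, "claw": 1}]}}

```text
time: 13.4
tool_pos: [0.5755, -0.26, 0.0648]
tool_rot: [0.0, -0.105, 0.994, -0.0]
contact_force: [2.2, -4.0, 4.5]
gripper_width: 0.002
grasp_force: 2.0
```

```bash
python3 - <<'E'
from h import *
F=[]
for i in range(8):
    p=tool();F.append(p[2]['contact_force']);s=manip.grab_frame('side')
print(p[0],np.mean(F,0),np.std(F,0))
s=s[:,:,::-1].copy();cv2.imwrite('pics/side5.png',s)
th=.21;y=np.array((-np.sin(th),np.cos(th),0));x=np.array((np.cos(th),np.sin(th),0));c=np.array((.538,-.085,0));pv=c-.11*y+[0,0,.062]
crop=cv2.resize(s[290:390,390:490],None,fx=6,fy=6,interpolation=2)
for a,col in((0,(0,255,0)),(.06,(0,0,255)),(-.06,(255,0,0))):  # a>0 = above level
    for sx in(-1,1):
        e=pv-y*(.098*np.cos(a)-.003*np.sin(a))+[0,0,.098*np.sin(a)+.003*np.cos(a)]+sx*.017*x
        u=proj('side',e);print(a,sx,u);cv2.circle(crop,tuple(int(v) for v in (u+.5-[390,290])*6),3,col,-1)
cv2.imwrite('pics/c5.png',crop)
E
```

```text
[ 0.57542777 -0.25987949  0.0647232 ] [ 1.66105234 -3.3295297   4.2377375 ] [0.25374364 0.48120113 0.30823269]
0 -1 [454.53455131 368.15414062]
0 1 [467.79922008 355.7552862 ]
0.06 -1 [454.8272104  365.40513867]
0.06 1 [468.1362513  353.01615561]
-0.06 -1 [454.0483217  370.75639893]
-0.06 1 [467.26996876 358.353554  ]
```

View pics/c5.png

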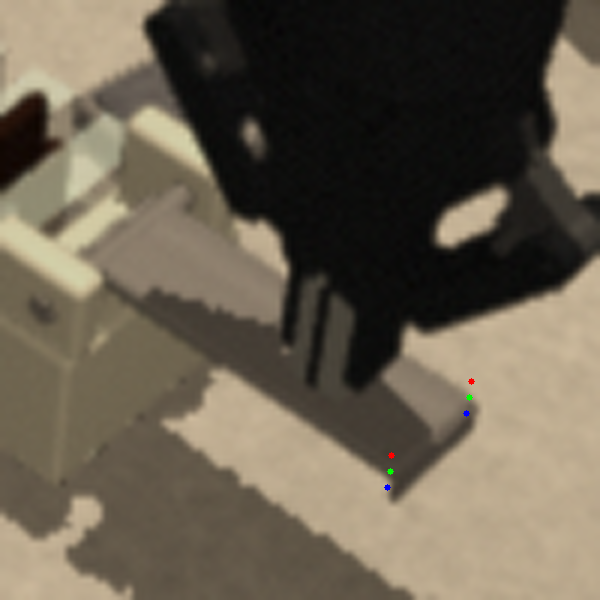

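The side view shows the paddle's end corners on the green "level" predictions: the near top corner at crop (390,472) and the far one at about (470,400). The force is about 4 N, as expected at level, so I'll hold here.

>>> {"api": "send_rows", "payload": {"increments": [{"dx": 0, "dy": 0, "dz": 0, "yaw": 0, "claw": 1}, {"dx": 0, "dy": 0, "dz": 0, "yaw": 0, "claw": 1}, {"dx": 0, "dy": 0, "dz": 0, "yaw": 0, "claw": 1}, {"dx": 0, "dy": 0, "dz": 0, "yaw": 0, "claw": 1}, {"dx": 0, "dy": 0, "dz": 0, "yaw": 0, "claw": 1}, {"dx": 0, "dy": 0, "dz": 0, "yaw": 0, "claw": 1}, {"dx": 0, "dy": 0, "dz": 0, "yaw": 0, "claw": 1}, {"dx": 0, "dy": 0, "dz": 0, "yaw": 0, "claw": 1}, {"dx": 0, "dy": 0, "dz": 0, "yaw": 0, "claw": 1}, {"dx": 0, "dy": 0, "dz": 0, "yaw": 0, "claw": 1}, {"dx": 0, "dy": 0, "dz": 0, "yaw": 0, "claw": 1}, {"dx": 0, "dy": 0, "dz": 0, "yaw": 0, "claw": 1}, {"dx": 0, "dy": 0, "dz": 0, "yaw": 0, "claw": 1}, {"dx": 0, "dy": 0, "dz": 0, "yaw": 0, "claw": 1}, {"dx": 0, "dy": 0, "dz": 0, "yaw": 0, "claw": 1}, {"dx": 0, "dy": 0, "dz": 0, "yaw": 0, "claw": 1}, {"dx": 0, "dy": 0, "dz": 0, "yaw": 0, "claw": 1}, {"dx": 0, "dy": 0, "dz": 0, "yaw": 0, "claw": 1}, {"dx": 0, "dy": 0, "dz": 0, "yaw": 0, "claw": 1}, {"dx": 0, "dy": 0, "dz": 0, "yaw": 0, "claw": 1}]}}

```text
time: 16.3
tool_pos: [0.5753, -0.2598, 0.0645]
tool_rot: [-0.0, -0.105, 0.994, 0.0]
contact_force: [2.3, -3.3, 3.8]
gripper_width: -0.001
grasp_force: 2.1
```

```bash
python3 -c "
from plant import manip
print(manip.job_done())"
```

```text
the job is handed in; nothing more can be done
None
```

The comb is seated fully in the rack's empty slot and released, and the job is handed in with the fingers still holding the lever level after more than two seconds (about 4 N, tip at 64.5 mm).

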